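# Plug-gauge check of a drilled bar in the vise

## Task

Swing the steel hold-down arm well aside (at least about 70 degrees) from over the bar clamped in the blue vise. Then take the round-handled plug gauge out of the wooden rack and put its shank into the hole drilled in the top of the bar, feeling for the hole, and press it firmly home until its collar sits flat on the bar. Let go of it there, and leave the square-handled gauge standing in the rack.

Things in the scene. Friction and masses are not known exactly. Their poses are not given: they have to be found in the camera images.
- vise: Blue machine vise, fixed, origin under the bar's middle at table height; x points to the hinge post of the hold-down arm, y runs along the bar. Base 200 mm (y) by 170 mm (x from -73 to 97), 18 mm high; two jaws 32 mm thick, 56 mm high, clamp a steel bar 29 mm wide (x) and 160 mm long (y), its top 66 mm above the table.
- bar_mid (a point): Middle of the vise's bar's top face, axes as the vise's. One vertical round hole, 9.6 mm across with a 1 mm chamfer at the mouth, is drilled on the centre line (x = 0) of the top face, somewhere within 14 mm of this point along y, either way: exactly where must be seen or felt. It is hidden under the hold-down arm at first.
- swing (a joint): Swing of the flat steel hold-down arm about a vertical hinge (rad). 0: the arm points from the hinge to the vise's -x, across the bar, covering the hole; growing values swing its free end to the vise's -y (counter-clockwise from above), to a stop at 1.9. Starts within 0.12 of 0. It turns against light friction (about 0.2 N m, 2.5 N at the peg) and stays where it is left.
- swing_hinge (a point): Hinge axis of the hold-down arm, on the vise behind the bar, 73 mm along +x of bar_mid. The arm is 48 mm wide and 12 mm thick, its underside 81 mm above the table (15 mm over the bar), its free end 101 mm from the hinge axis. A steel post (30 mm across) under the hinge is 80 mm high.
- swing_peg (a point): Top centre of the upright round steel peg (14 mm across, 45 mm tall) near the arm's free end, 85 mm from the hinge axis: its top is 138 mm above the table, its foot on the arm's upper face at 93 mm. The arm is moved by pushing this peg sideways.
- gauge: The round-handled plug gauge, plain steel, about 70 g, 70 mm long, standing shank-down in one of the rack's two holes. Origin: centre of the shank's lower end; z up along its axis to the handle. Shank 8 mm across and 28 mm long with a chamfered end; then a round collar, 20 mm across and 4 mm thick (28 to 32 mm above the origin); then a round handle, 14 mm across, 32 to 70 mm above the origin.
- gauge_collar (a point): Centre of the underside of that gauge's collar, 28 mm above its origin. In the rack it rests on the rack's top, 40 mm above the table. The bar's hole is free for the first 18 mm; there a snug plug lies in it that slides down when pushed with about 7 N and stays down, so the gauge let in stands 10 mm proud, leaning a little, until pressed. With the whole 28 mm shank in, the collar rests on the bar.
- square_gauge: The other gauge, same length and collar, but with a square handle of 15 mm and a thicker 11 mm shank that does not fit the bar. It stands in the rack's other hole and stays there. Origin: centre of the shank's lower end, z up.
- rack: Wooden rack block, fixed, 60 mm (x) by 130 mm (y) and 40 mm high, origin under its centre. Two 13 mm holes on its centre line, 35 mm either side of the middle along y; which gauge stands in which varies.
Not all that is in view belongs to the job. Leave any pink or purple look-alike of the gauge alone. Leave any red look-alike of the square_gauge alone.

How it is judged:
On the way, in this order (a step that is already met when the one before it is completed fails the run):
1. the hold-down arm is swung at least 1.2 rad aside (value of joint swing above 1.2 rad), for 0.2 s.
2. the round gauge's shank is at least 8 mm down the bar's hole (x of gauge_collar in the frame of bar_mid between -0.006 and 0.006 m and y of gauge_collar in the frame of bar_mid between -0.022 and 0.022 m and z of gauge_collar in the frame of bar_mid below 0.02 m), for 0.1 s.
At the end, for the whole second after the job is handed in: The round gauge stands in the bar's hole at rest and upright (within 0.1 rad), its collar within 3 mm of the bar's top face; the hold-down arm is still more than 1.1 rad aside; the square gauge stands in its rack hole (x of gauge_collar in the frame of bar_mid between -0.006 and 0.006 m and y of gauge_collar in the frame of bar_mid between -0.022 and 0.022 m and z of gauge_collar in the frame of bar_mid below 0.003 m and angle between gauge's own z axis and vertical below 0.1 rad and linear speed of gauge below 0.02 m/s and value of joint swing above 1.1 rad and z of square_gauge in the frame of rack below 0.02 m and horizontal distance between square_gauge and rack below 0.042 m); the robot touches nothing.
It fails at once if the square gauge is lifted out of the rack or knocked over (moved more than 25 mm) (distance of square_gauge from where it was at the start of the episode above 0.025 m).
It also fails if it takes over 72 s, if anything falls off the work surface, if the arm or the gripper's body presses on something with over 40 N, if the wrist force passes 120 N, or if a joint passes its speed limit or range.

## Robot

A 6-joint arm with a two-finger parallel gripper is mounted at the origin on the work surface. World frame = base frame: x ahead of the robot, y to its left, z up, the work surface at z = 0. Lengths are in m, angles in rad, forces in N, time in s.
With the tool pointing down it reaches from about 0.35 to 0.775 m from the base axis. Payload 5.5 kg.
Tool frame: the origin (TCP) lies midway between the tips of the shut fingers; the grasp point (between the pads) lies 19 mm behind it; z points along the fingers, y is the line along which they close (so a half turn about z gives the same grasp; the last joint's range is limited). The gripper opens to 85 mm and grips with 20 to 120 N. Pads are 22 mm wide; open, the fingers measure 114 mm over their backs; the gripper's body (76 mm by 85 mm) begins 54 mm behind the grasp point. The pads swing forward as they close: fully open they stand 13 mm farther back than shut.
Start: joints at [1.056, 0.313, 0.046, 1.304, 0, 1.431], TCP at [0.211, 0.535, 0.231] pointing down, gripper open.
Joint ranges: [-2.76, 2.76], [-0.86, 1.69], [-1.03, 1.26], [-2.2, 2.34], [-1.47, 1.5], [-3.14, 3.14]. Speed limits (rad/s): [2.57, 2.57, 3.14, 3.14, 3.14, 3.14].

## Interface

Orientations are given as a unit quaternion [w, x, y, z].
In Python, from rig import manip gives the robot as it stands. The module is installed in compiled form; this text tells all that it offers.
- The arm moves only by the tool step_arm, never from a script. Its argument "steps" is a list of rows, each an object with "dp": the shift along the tool's x, y, z in mm, a list of three; "roll": the turn about the tool's z in degrees; "gripper": the opening in per cent of the stroke, from 0 (shut) to 100 (fully open). In form: [{"dp": [dx, dy, dz], "roll": roll, "gripper": gripper}, ...]. A call has 1 to 5 rows; each row shifts and turns the commanded pose from where the row before left it, along the tool's axes as they then stand; what a row does not reach is not made up. A row lasts 1/10 s, in which the tool goes at most 50 mm and 8.59 degrees, less where a joint would pass 70% of its speed; a pose out of reach is approached as far as the arm can. A call with a gripper value outside its range is refused whole. The fingers move at their own pace and stop on an object; "grip_force" is the grip in N (left out, the last holds). Time passes only in rows, so rows that do not move let the fingers close. It gives the time, the measured TCP pose, the force, the opening and the grip force at its end, in the units of the state.
- manip.get_obs(): the state, without advancing time (a new reading comes with each control period).
- manip.camera(name): name is "scene" or "top" or "wrist"; returns the picture (400x640x3 uint8, blue, green, red); there is no depth.
- manip.calibration(name): a dict with "fx", "fy", "cx", "cy" (pixels), "R" (3x3) and "t" (3): a world point X has camera coordinates R X + t. Camera axes: x right, y down, z forward; pixel columns grow to the right and rows downward; lengths in m; the calibration is good to about 2 mm. A picture is of the moment at which its call begins: read the wrist's pose just before it. calibration takes no time and is no camera call; for the wrist camera it gives the pose at the moment of the call.
- manip.finish_job(): hands the job in; it is judged then, once.
The state is a dict: "time_s": time; "q": joint angles; "dq": joint speeds; "effort": joint torques, N m; "eef_pos": TCP position; "tcp_rot": TCP orientation; "ft_force": force on the tool from outside, world axes, zero at the start; "moment": the same for the moment, N m; "grip_width": finger opening in m; "finger_force": force on a finger pad.
Only numpy, scipy, OpenCV 4.12 (cv2) and the standard library are available. Lean on these libraries where they do the work, as an engineer would, in place of code of your own. Each camera call takes 0.05 s, during which the arm holds its last target. There are 200 camera calls.

## Working session

There is one attempt and no reset: what is moved stays moved. The work goes in short steps, Python scripts to look and compute and a tool call to move; the robot and the scene stay as the last step left them, time stands still between calls to the robot, and variables do not carry over. Pictures are saved under pics/ and viewed, at most 10 in all, crops included, and the job is handed in when it is done.

Besides the shell and the picture viewer there is one more tool, called after ">>>" as name(argument=value, ...), one argument or row to a line, values as JSON. step_arm: Moves the arm, as the interface text tells. Its arguments: {"type":"object","properties":{"steps":{"type":"array"},"grip_force":{"type":"number"}},"required":["steps"]}

```bash
mkdir -p pics; cat > h.py <<'E'
import numpy as np,cv2
from rig import manip
def ray(c,u,v,z):
    R=np.array(c["R"]);t=np.array(c["t"]);o=-R.T@t
    d=R.T@np.array([(u-c["cx"])/c["fx"],(v-c["cy"])/c["fy"],1]);return o+d*(z-o[2])/d[2]
def proj(c,X):
    p=np.array(c["R"])@np.array(X)+np.array(c["t"]);return c["fx"]*p[0]/p[2]+c["cx"],c["fy"]*p[1]/p[2]+c["cy"]
E
python3 - <<'E'
from h import *
for n in("top","scene"):
    c=manip.calibration(n);cv2.imwrite(f"pics/{n}0.png",manip.camera(n));print(n,c)
o=manip.get_obs();print(o["eef_pos"],o["tcp_rot"],o["grip_width"],o["time_s"])
E
```

```text
top {'fx': 503.3204738015484, 'fy': 503.3204738015484, 'cx': 319.9969272875069, 'cy': 201.22466584634543, 'R': array([[ 0.04323199, -0.99906335,  0.00185098],
       [-0.97815117, -0.04270402, -0.20346166],
       [ 0.20335013,  0.00698551, -0.97908116]]), 't': array([-0.11273027,  0.57932808,  1.1362488 ])}
scene {'fx': 415.86923786926496, 'fy': 415.86923786926496, 'cx': 326.59317759390507, 'cy': 190.6427588626327, 'R': array([[ 0.71621376,  0.69782056, -0.00918278],
       [ 0.48785222, -0.51003339, -0.70842513],
       [-0.49903715,  0.50290398, -0.70572623]]), 't': array([-0.34111124, -0.23383892,  1.24822261])}
[0.21026777 0.53469848 0.23050534] [-2.53378666e-04  1.86286295e-01  9.82495173e-01 -7.66192873e-04] 0.08536445152056692 0.1
```

View pics/top0.png

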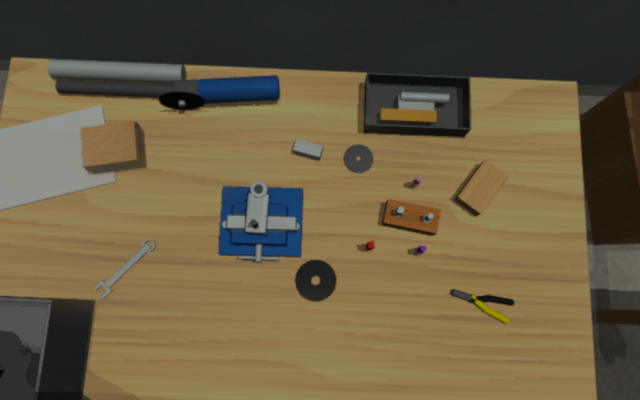

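View pics/scene0.png

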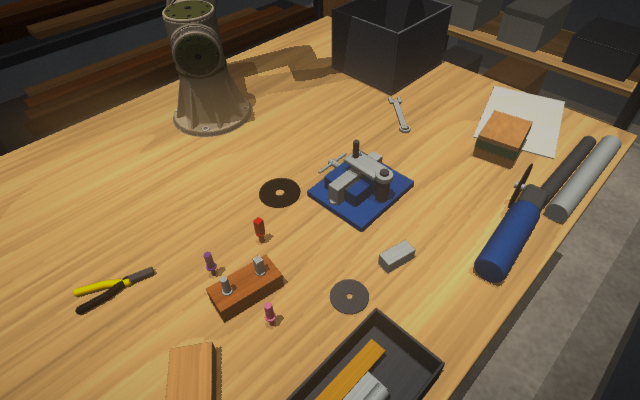

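The top view shows the vise at about (261,222), the hold-down arm pointing down from its hinge at (258,188), and the rack at (411,216) with gauges at (400,211) and (428,217). The scene view shows the same gauges at (259,265) and (226,285). I'll enlarge both areas.

```bash
python3 - <<'E'
from h import *
t=cv2.imread("pics/top0.png");s=cv2.imread("pics/scene0.png")
f=lambda im,x,y,w,h:cv2.resize(im[y:y+h,x:x+w],(400,300),interpolation=cv2.INTER_CUBIC)
m=np.vstack([np.hstack([f(t,210,175,100,75),f(t,372,185,80,60)]),np.hstack([f(s,300,130,120,90),f(s,200,240,100,75)])])
cv2.imwrite("pics/m0.png",np.clip(m*1.4,0,255).astype(np.uint8))
c=manip.calibration("top");e=manip.calibration("scene")
# blue base
hs=cv2.cvtColor(t,cv2.COLOR_BGR2HSV);k=cv2.inRange(hs,(100,150,60),(125,255,255));k[:170]=0
cs=max(cv2.findContours(k,0,2)[0],key=cv2.contourArea);b=cv2.boxPoints(cv2.minAreaRect(cs));
print("base",[ray(c,*p,.018)[:2].round(4).tolist() for p in b])
E
```

```text
base [[0.4527, 0.1507], [0.6193, 0.16], [0.6222, -0.041], [0.4556, -0.0448]]
```

View pics/m0.png

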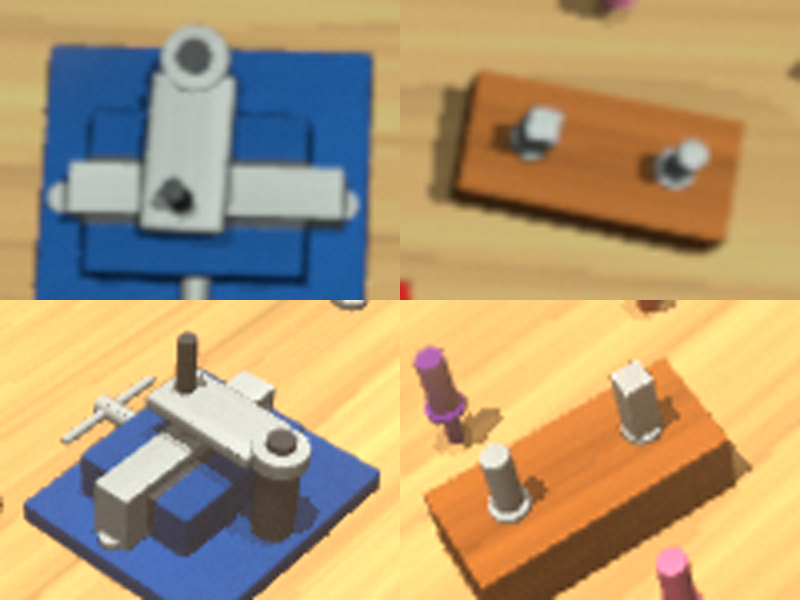

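The mosaic shows the round gauge in the right-hand rack hole (top view), with the square gauge on the left. The dark peg is near the hold-down arm's free end. Next I triangulate the handle tops, the peg and the hinge.

```bash
python3 - <<'E'
from h import *
c=manip.calibration("top");e=manip.calibration("scene")
P=lambda k:np.hstack([np.diag([1,1,1])@np.array(k["R"]),np.array(k["t"])[:,None]])
K=lambda k:np.array([[k["fx"],0,k["cx"]],[0,k["fy"],k["cy"]],[0,0,1]])
def tri(a,b):
    X=cv2.triangulatePoints(K(c)@P(c),K(e)@P(e),np.float64(a).reshape(2,1),np.float64(b).reshape(2,1));return (X[:3]/X[3]).ravel().round(4)
print("round top",tri((430.4,216),(223.75,278.75)),ray(c,430.4,216,.082),ray(e,223.75,278.75,.082))
print("square top",ray(c,400.9,209.5,.082),ray(e,200+233/4,240+76/4,.082))
print("peg top",ray(e,356,142,.138),"hinge top",ray(e,300+281*.3,130+140*.3,.1),ray(c,258.75,189.25,.1))
for n,p in dict(peg_t=(.513,.056,.138),peg_f=(.513,.056,.093),hinge=(.598,.058,.1)).items(): print(n,proj(c,p),proj(e,p))
# bar ends in top view: mosaic corners
print("bar ends",ray(c,210+68/4,175+187/4,.066),ray(c,210+345/4,175+194/4,.066))
print("arm end corners",ray(c,210+140/4,175+230/4,.093),ray(c,210+223/4,175+233/4,.093))
E
```

```text
round top [ 0.5561 -0.3448  0.0792] [ 0.5552561  -0.34476054  0.082     ] [ 0.5584399  -0.34487462  0.082     ]
square top [ 0.56761641 -0.2762754   0.082     ] [ 0.56932842 -0.2752531   0.082     ]
peg top [0.51588831 0.05445742 0.138     ] hinge top [0.59918195 0.05542415 0.1       ] [0.59730705 0.0545065  0.1       ]
peg_t (np.float64(253.434470031535), np.float64(222.64717466678823)) (np.float64(355.4823053559129), np.float64(141.1274717985909))
peg_f (np.float64(255.94835670707494), np.float64(225.83391187553164)) (np.float64(354.7013609957286), np.float64(156.66043091231853))
hinge (np.float64(257.2577750036849), np.float64(188.8929825547829)) (np.float64(384.6155907158645), np.float64(171.17325855932208))
bar ends [0.5237967  0.12800362 0.066     ] [ 0.52671457 -0.03426715  0.066     ]
arm end corners [0.49659024 0.07985354 0.093     ] [0.49692685 0.03252    0.093     ]
```

>>> step_arm(
  steps=[
    {"dp":[0,0,0],"roll":-7.2,"gripper":45},
    {"dp":[0,0,0],"roll":-7.2,"gripper":45},
    {"dp":[0,0,0],"roll":-7.1,"gripper":45},
    {"dp":[-20,-32,0],"roll":0,"gripper":45},
    {"dp":[-25,-40,0],"roll":0,"gripper":45},
  ],
  grip_force=20,
)

```text
time_s: 0.6
eef_pos: [0.2551, 0.4632, 0.2304]
tcp_rot: [-0.0, -0.002, 1.0, -0.0]
ft_force: [1.6, -0.8, -0.1]
grip_width: 0.0388
finger_force: 0.0
```

>>> step_arm(
  steps=[
    {"dp":[-25,-40,0],"roll":0,"gripper":45},
    {"dp":[-25,-40,0],"roll":0,"gripper":45},
    {"dp":[-25,-40,0],"roll":0,"gripper":45},
    {"dp":[-25,-40,0],"roll":0,"gripper":45},
    {"dp":[-25,-40,0],"roll":0,"gripper":45},
  ],
)

```text
time_s: 1.1
eef_pos: [0.381, 0.2614, 0.2311]
tcp_rot: [-0.0, -0.0, 1.0, 0.0]
ft_force: [0.9, 0.2, -0.5]
grip_width: 0.0383
finger_force: 0.0
```

>>> step_arm(
  steps=[
    {"dp":[-25,-40,0],"roll":0,"gripper":45},
    {"dp":[-25,-40,0],"roll":0,"gripper":45},
    {"dp":[-25,-40,0],"roll":0,"gripper":45},
    {"dp":[-20,-32,0],"roll":0,"gripper":45},
    {"dp":[0,0,0],"roll":0,"gripper":45},
  ],
)

```text
time_s: 1.6
eef_pos: [0.4779, 0.1076, 0.2307]
tcp_rot: [0.0, 0.003, 1.0, -0.0]
ft_force: [-0.2, 0.1, 0.2]
grip_width: 0.0386
finger_force: 0.0
```

>>> step_arm(
  steps=[
    {"dp":[-18,-26,0],"roll":0,"gripper":45},
    {"dp":[-18,-26,0],"roll":0,"gripper":45},
    {"dp":[0,0,0],"roll":0,"gripper":45},
  ],
)

```text
time_s: 1.9
eef_pos: [0.5131, 0.0575, 0.2307]
tcp_rot: [0.0, 0.001, 1.0, -0.0]
ft_force: [0.1, 0.6, -0.6]
grip_width: 0.0387
finger_force: 0.0
```

```bash
python3 - <<'E'
from h import *
c=manip.calibration("wrist");im=manip.camera("wrist");o=manip.get_obs()
print(o["eef_pos"])
for n,p in dict(peg=(.514,.055,.138),hinge=(.598,.055,.093),tcp=o["eef_pos"]).items(): print(n,proj(c,p))
cv2.imwrite("pics/w1.png",im)
E
```

```text
[0.51187915 0.05872054 0.2306843 ]
peg (np.float64(313.75458863876906), np.float64(214.86027368134856))
hinge (np.float64(314.89906839143043), np.float64(289.6262024870066))
tcp (np.float64(319.6059107948532), np.float64(272.8133677740385))
```

View pics/w1.png

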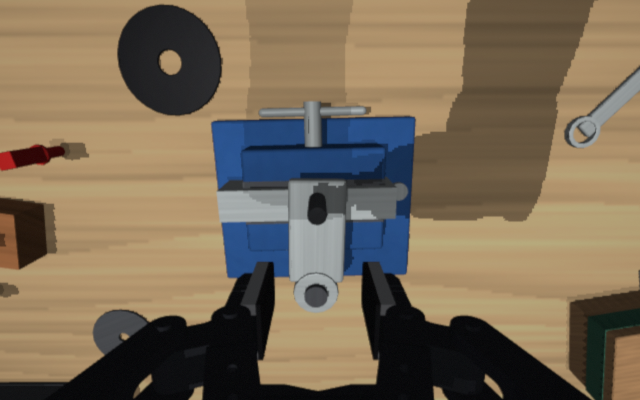

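The wrist view shows the peg top at (317,215), 3 px from the prediction, with the hinge at (315,292). The fingers straddle the peg line, so I descend.

>>> step_arm(
  steps=[
    {"dp":[-2,0,30],"roll":0,"gripper":45},
    {"dp":[0,0,35],"roll":0,"gripper":45},
    {"dp":[0,0,35],"roll":0,"gripper":45},
    {"dp":[0,0,22],"roll":0,"gripper":45},
    {"dp":[0,0,0],"roll":0,"gripper":30},
  ],
)

```text
time_s: 2.45
eef_pos: [0.5098, 0.0608, 0.106]
tcp_rot: [-0.004, -0.001, 1.0, 0.0]
ft_force: [-0.3, 0.6, -0.1]
grip_width: 0.0261
finger_force: 0.0
```

>>> step_arm(
  steps=[
    {"dp":[-0.8,-11.8,0],"roll":-8,"gripper":30},
    {"dp":[-0.8,-11.8,0],"roll":-8,"gripper":30},
    {"dp":[-0.8,-11.8,0],"roll":-8,"gripper":30},
    {"dp":[-0.8,-11.8,0],"roll":-8,"gripper":30},
    {"dp":[0,0,0],"roll":0,"gripper":30},
  ],
)

```text
time_s: 2.95
eef_pos: [0.5265, 0.0145, 0.1103]
tcp_rot: [0.0, -0.276, 0.961, 0.0]
ft_force: [-0.3, -0.2, -1.1]
grip_width: 0.0255
finger_force: 0.0
```

>>> step_arm(
  steps=[
    {"dp":[-0.8,-11.8,0],"roll":-8,"gripper":30},
    {"dp":[-0.8,-11.8,0],"roll":-8,"gripper":30},
    {"dp":[-0.8,-11.8,0],"roll":-8,"gripper":30},
    {"dp":[-0.8,-11.8,0],"roll":-8,"gripper":30},
    {"dp":[0,0,0],"roll":0,"gripper":30},
  ],
)

```text
time_s: 3.45
eef_pos: [0.5622, -0.0169, 0.1102]
tcp_rot: [0.001, -0.529, 0.849, -0.001]
ft_force: [0.4, 0.1, -0.4]
grip_width: 0.0256
finger_force: 0.0
```

>>> step_arm(
  steps=[
    {"dp":[-0.8,-11.8,0],"roll":-8,"gripper":30},
    {"dp":[-0.8,-11.8,0],"roll":-8,"gripper":30},
    {"dp":[-0.8,-11.8,0],"roll":-8,"gripper":30},
    {"dp":[0,0,0],"roll":0,"gripper":30},
    {"dp":[0,0,0],"roll":0,"gripper":45},
  ],
)

```text
time_s: 3.95
eef_pos: [0.5957, -0.0249, 0.1099]
tcp_rot: [0.001, -0.693, 0.721, -0.0]
ft_force: [0.4, -0.3, -0.2]
grip_width: 0.0378
finger_force: 0.0
```

>>> step_arm(
  steps=[
    {"dp":[0,0,-20],"roll":0,"gripper":45},
    {"dp":[0,0,-30],"roll":0,"gripper":45},
    {"dp":[0,0,-30],"roll":8,"gripper":45},
    {"dp":[0,0,-30],"roll":8,"gripper":45},
    {"dp":[0,0,-10],"roll":8,"gripper":45},
  ],
)

```text
time_s: 4.45
eef_pos: [0.5965, -0.0252, 0.2336]
tcp_rot: [0.003, -0.526, 0.851, -0.002]
ft_force: [1.1, 1.1, -0.1]
grip_width: 0.0389
finger_force: 0.0
```

>>> step_arm(
  steps=[
    {"dp":[0,0,0],"roll":8,"gripper":45},
    {"dp":[0,0,0],"roll":8,"gripper":45},
    {"dp":[0,0,0],"roll":8,"gripper":45},
    {"dp":[0,0,0],"roll":8,"gripper":45},
    {"dp":[0,0,0],"roll":8,"gripper":45},
  ],
)

```text
time_s: 4.95
eef_pos: [0.5951, -0.0249, 0.2298]
tcp_rot: [0.001, -0.203, 0.979, 0.0]
ft_force: [0.2, -0.2, 0.1]
grip_width: 0.0383
finger_force: 0.0
```

>>> step_arm(
  steps=[
    {"dp":[0,0,0],"roll":8,"gripper":45},
    {"dp":[0,0,0],"roll":8,"gripper":45},
    {"dp":[0,0,0],"roll":8,"gripper":45},
    {"dp":[0,0,0],"roll":0,"gripper":45},
  ],
)

```text
time_s: 5.35
eef_pos: [0.5951, -0.025, 0.2298]
tcp_rot: [0.0, 0.002, 1.0, 0.0]
ft_force: [-0.5, -0.1, 0.1]
grip_width: 0.0385
finger_force: 0.0
```

>>> step_arm(
  steps=[
    {"dp":[25,25,0],"roll":0,"gripper":45},
    {"dp":[25,30,0],"roll":0,"gripper":45},
    {"dp":[20,26,0],"roll":0,"gripper":45},
    {"dp":[0,0,0],"roll":0,"gripper":45},
    {"dp":[0,0,0],"roll":0,"gripper":45},
  ],
)

```text
time_s: 5.85
eef_pos: [0.5252, 0.0561, 0.23]
tcp_rot: [0.001, -0.001, 1.0, -0.0]
ft_force: [0.3, -0.8, 1.5]
grip_width: 0.0386
finger_force: 0.0
```

```bash
python3 - <<'E'
from h import *
o=manip.get_obs();c=manip.calibration("wrist");im=manip.camera("wrist")
print(o["eef_pos"],proj(c,(.525,.056,.066)),proj(c,(.525,.042,.066)))
x,y=map(int,proj(c,(.525,.056,.066)))
print(x-100,y-75)
cv2.imwrite("pics/w2f.png",im);cv2.imwrite("pics/w2.png",cv2.resize(im[y-75:y+75,x-100:x+100],(800,600),interpolation=cv2.INTER_CUBIC))
E
```

```text
[0.52518704 0.05606793 0.229968  ] (np.float64(317.34418925565), np.float64(189.26094978194357)) (np.float64(301.59805275199744), np.float64(189.2231913302797))
217 114
```

View pics/w2.png

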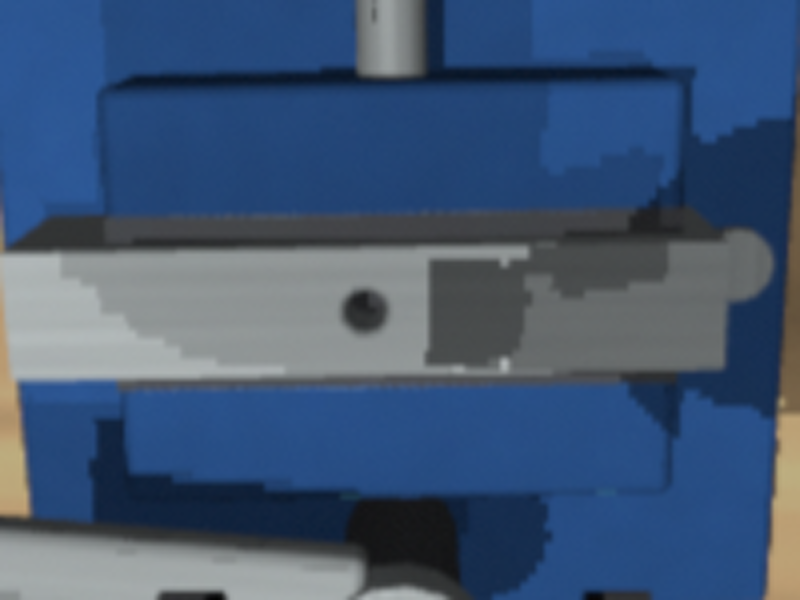

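The swung arm now lies to the left, about 90° aside. The hole shows at crop (365,311), which is image (308.3,191.8), midway across the bar. Next I compute its position and go above the gauge.

```bash
python3 - <<'E'
from h import *
c=manip.calibration("wrist")
f=lambda u,v,z=.066:ray(c,217+u/4,114+v/4,z)[:2].round(4)
print("hole",f(365,311),"bar edges",f(365,248),f(365,376),"ends",f(12,315),f(725,307))
E
```

```text
hole [0.5278 0.0473] bar edges [0.5136 0.0474] [0.5429 0.0472] ends [ 0.5288 -0.0314] [0.5268 0.1274]
```

>>> step_arm(
  steps=[
    {"dp":[-2,-25,0],"roll":0,"gripper":45},
    {"dp":[-3,-42,0],"roll":0,"gripper":45},
    {"dp":[-3,-42,0],"roll":0,"gripper":45},
    {"dp":[-3,-42,0],"roll":0,"gripper":45},
    {"dp":[-4,-42,0],"roll":0,"gripper":45},
  ],
)

```text
time_s: 6.4
eef_pos: [0.5409, -0.1405, 0.2292]
tcp_rot: [0.0, 0.0, 1.0, -0.0]
ft_force: [0.7, 0.3, 0.6]
grip_width: 0.0388
finger_force: 0.0
```

>>> step_arm(
  steps=[
    {"dp":[-4,-42,0],"roll":0,"gripper":45},
    {"dp":[-4,-42,0],"roll":0,"gripper":45},
    {"dp":[-4,-42,0],"roll":0,"gripper":45},
    {"dp":[-3,-42,0],"roll":0,"gripper":45},
    {"dp":[-2,-40,0],"roll":0,"gripper":45},
  ],
)

```text
time_s: 6.9
eef_pos: [0.5575, -0.3491, 0.2288]
tcp_rot: [0.0, 0.001, 1.0, -0.0]
ft_force: [0.7, 0.1, 0.1]
grip_width: 0.0387
finger_force: 0.0
```

>>> step_arm(
  steps=[
    {"dp":[0,0,0],"roll":0,"gripper":45},
    {"dp":[0,0,0],"roll":0,"gripper":45},
  ],
)

```text
time_s: 7.1
eef_pos: [0.557, -0.3477, 0.2281]
tcp_rot: [-0.0, 0.001, 1.0, 0.0]
ft_force: [0.0, 0.3, -0.6]
grip_width: 0.0383
finger_force: 0.0
```

```bash
python3 - <<'E'
from h import *
o=manip.get_obs();c=manip.calibration("wrist");im=manip.camera("wrist")
print(o["eef_pos"])
x,y=map(int,proj(c,(.5565,-.345,.082)));print(x,y,x-100,y-75)
np.save("cal2.npy",c,allow_pickle=True)
cv2.imwrite("pics/w3.png",cv2.resize(im[y-75:y+75,x-100:x+100],(800,600),interpolation=cv2.INTER_CUBIC))
E
```

```text
[ 0.55703343 -0.34769296  0.22811961]
320 194 220 119
```

View pics/w3.png

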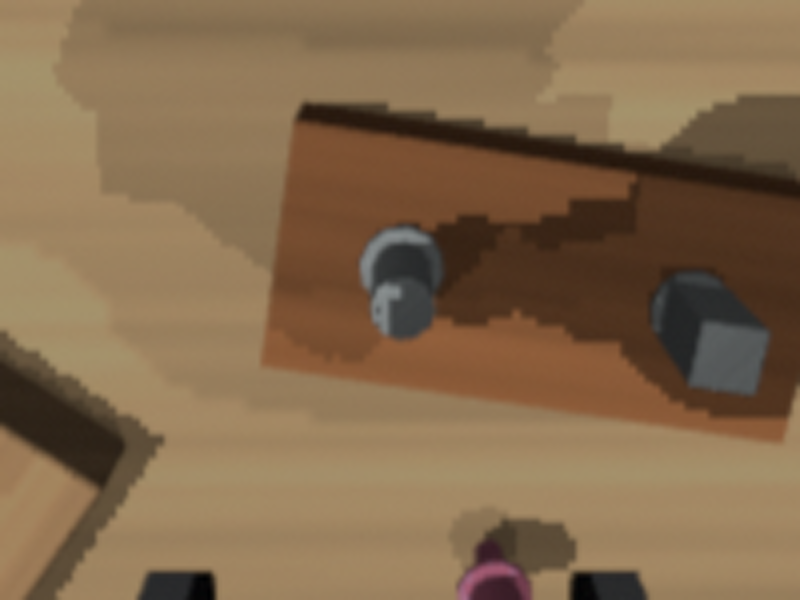

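The round handle top is at crop (404,308), image (321,196), within 2 px of the prediction. The square gauge is clear to the right. I go down and grip.

>>> step_arm(
  steps=[
    {"dp":[-1,3,30],"roll":0,"gripper":45},
    {"dp":[0,0,40],"roll":0,"gripper":45},
    {"dp":[0,0,40],"roll":0,"gripper":45},
    {"dp":[0,0,35],"roll":0,"gripper":45},
    {"dp":[0,0,20],"roll":0,"gripper":45},
  ],
)

```text
time_s: 7.65
eef_pos: [0.5572, -0.3398, 0.0613]
tcp_rot: [-0.002, -0.001, 1.0, 0.001]
ft_force: [-0.7, 0.5, 1.1]
grip_width: 0.038
finger_force: 0.0
```

>>> step_arm(
  steps=[
    {"dp":[0,0,12],"roll":0,"gripper":45},
    {"dp":[0,0,0],"roll":0,"gripper":45},
    {"dp":[0,0,0],"roll":0,"gripper":0},
    {"dp":[0,0,0],"roll":0,"gripper":0},
    {"dp":[0,0,0],"roll":0,"gripper":0},
  ],
  grip_force=50,
)

```text
time_s: 8.15
eef_pos: [0.5597, -0.3434, 0.0542]
tcp_rot: [0.001, -0.0, 1.0, -0.001]
ft_force: [-0.0, 0.5, 3.0]
grip_width: 0.0126
finger_force: 48.9
```

>>> step_arm(
  steps=[
    {"dp":[0,0,0],"roll":0,"gripper":0},
    {"dp":[0,0,0],"roll":0,"gripper":0},
  ],
)

```text
time_s: 8.35
eef_pos: [0.5597, -0.3434, 0.0542]
tcp_rot: [0.001, -0.0, 1.0, -0.001]
ft_force: [0.5, 0.7, 6.3]
grip_width: 0.0124
finger_force: 49.3
```

>>> step_arm(
  steps=[
    {"dp":[0,0,-15],"roll":0,"gripper":0},
    {"dp":[0,0,-30],"roll":0,"gripper":0},
    {"dp":[0,0,-35],"roll":0,"gripper":0},
    {"dp":[0,0,-20],"roll":0,"gripper":0},
    {"dp":[0,0,0],"roll":0,"gripper":0},
  ],
)

```text
time_s: 8.85
eef_pos: [0.5603, -0.3441, 0.1564]
tcp_rot: [0.003, -0.0, 1.0, -0.002]
ft_force: [0.0, -0.2, -0.4]
grip_width: 0.0126
finger_force: 49.3
```

```bash
python3 - <<'E'
from h import *
c=np.load("cal2.npy",allow_pickle=True).item()
g=ray(c,220+404/4,119+308/4,.082);print("gauge top",g,"collar",ray(c,220+402/4,119+266/4,.044))
print(np.array([.5278,.0473])-g[:2]);o=manip.get_obs();print(o["eef_pos"],o["ft_force"],o["grip_width"])
E
```

```text
gauge top [ 0.55803254 -0.34448159  0.082     ] collar [ 0.55762505 -0.34460286  0.044     ]
[-0.03023254  0.39178159]
[ 0.56025406 -0.34408327  0.15636972] [ 0.04661267 -0.22901092 -0.4111799 ] 0.01261932273369424
```

>>> step_arm(
  steps=[
    {"dp":[6,25,-10],"roll":0,"gripper":0},
    {"dp":[6,40,-10],"roll":0,"gripper":0},
    {"dp":[6,42,0],"roll":0,"gripper":0},
    {"dp":[6,42,0],"roll":0,"gripper":0},
    {"dp":[6,42,0],"roll":0,"gripper":0},
  ],
)

```text
time_s: 9.35
eef_pos: [0.5273, -0.15, 0.1709]
tcp_rot: [-0.001, 0.0, 1.0, 0.0]
ft_force: [0.5, -0.0, -0.1]
grip_width: 0.0124
finger_force: 49.4
```

>>> step_arm(
  steps=[
    {"dp":[0,42,0],"roll":0,"gripper":0},
    {"dp":[0,42,0],"roll":0,"gripper":0},
    {"dp":[0,42,0],"roll":0,"gripper":0},
    {"dp":[0,42,0],"roll":0,"gripper":0},
    {"dp":[0,33,0],"roll":0,"gripper":0},
  ],
)

```text
time_s: 9.85
eef_pos: [0.5272, 0.0516, 0.1711]
tcp_rot: [-0.001, -0.001, 1.0, 0.0]
ft_force: [-0.3, -0.5, -1.4]
grip_width: 0.012
finger_force: 49.3
```

>>> step_arm(
  steps=[
    {"dp":[0,0,0],"roll":0,"gripper":0},
    {"dp":[0,0,0],"roll":0,"gripper":0},
  ],
)

```text
time_s: 10.05
eef_pos: [0.5277, 0.05, 0.1713]
tcp_rot: [-0.001, -0.001, 1.0, -0.0]
ft_force: [0.8, 0.1, -1.5]
grip_width: 0.0125
finger_force: 49.4
```

>>> step_arm(
  steps=[
    {"dp":[-1.8,-1.6,25],"roll":0,"gripper":0},
    {"dp":[0,0,25],"roll":0,"gripper":0},
    {"dp":[0,0,8],"roll":0,"gripper":0},
    {"dp":[0,0,0],"roll":0,"gripper":0},
    {"dp":[0,0,0],"roll":0,"gripper":0},
  ],
)

```text
time_s: 10.55
eef_pos: [0.5306, 0.047, 0.1148]
tcp_rot: [0.0, 0.0, 1.0, -0.0]
ft_force: [-0.4, 0.1, -0.6]
grip_width: 0.012
finger_force: 49.4
```

```bash
python3 - <<'E'
from h import *
o=manip.get_obs();c=manip.calibration("wrist");im=manip.camera("wrist")
print(o["eef_pos"])
x,y=map(int,proj(c,o["eef_pos"]));print(x,y)
y=min(y,324);print(x-100,y-75,proj(c,(.5278,.0473,.066)))
cv2.imwrite("pics/w4.png",cv2.resize(im[y-75:y+75,x-100:x+100],(800,600),interpolation=cv2.INTER_CUBIC))
E
```

```text
[0.53055553 0.0470223  0.11482272]
316 275
216 200 (np.float64(317.5695649328576), np.float64(231.82048326882688))
```

View pics/w4.png

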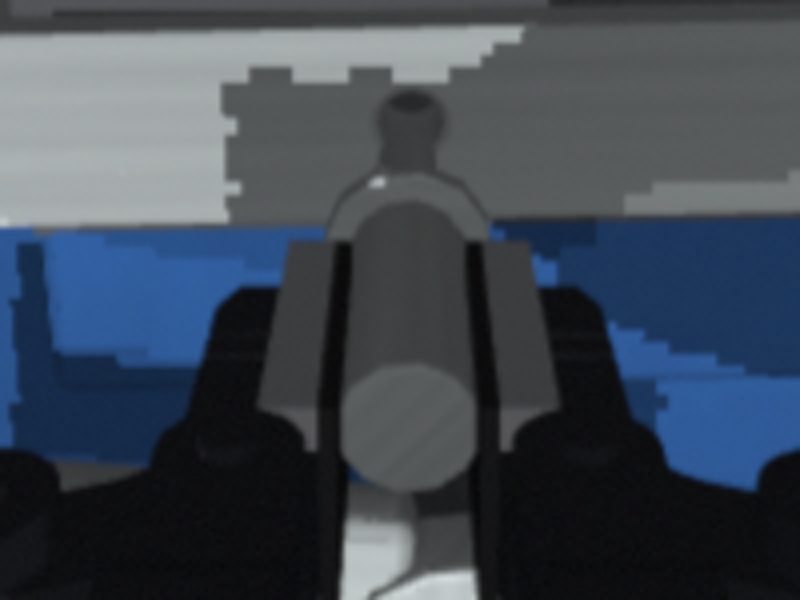

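The close view shows the hole at crop (411,122) and the shank over it at column 410, so y is aligned. The shank tip overlaps the hole's far side. I lower gently and feel.

>>> step_arm(
  steps=[
    {"dp":[0,0,2],"roll":0,"gripper":0},
    {"dp":[0,0,2],"roll":0,"gripper":0},
    {"dp":[0,0,2],"roll":0,"gripper":0},
    {"dp":[0,0,2],"roll":0,"gripper":0},
    {"dp":[0,0,0],"roll":0,"gripper":0},
  ],
)

```text
time_s: 11.1
eef_pos: [0.5299, 0.0478, 0.106]
tcp_rot: [-0.0, -0.0, 1.0, 0.0]
ft_force: [-0.6, 0.3, -0.8]
grip_width: 0.0122
finger_force: 49.4
```

>>> step_arm(
  steps=[
    {"dp":[0,0,2],"roll":0,"gripper":0},
    {"dp":[0,0,2],"roll":0,"gripper":0},
    {"dp":[0,0,0],"roll":0,"gripper":0},
  ],
)

```text
time_s: 11.4
eef_pos: [0.5299, 0.0478, 0.1019]
tcp_rot: [-0.0, -0.0, 1.0, 0.0]
ft_force: [-0.3, -0.4, -1.6]
grip_width: 0.0123
finger_force: 49.4
```

>>> step_arm(
  steps=[
    {"dp":[0,0,2],"roll":0,"gripper":0},
    {"dp":[0,0,3],"roll":0,"gripper":0},
    {"dp":[0,0,3],"roll":0,"gripper":0},
    {"dp":[0,0,2],"roll":0,"gripper":0},
    {"dp":[0,0,0],"roll":0,"gripper":0},
  ],
)

```text
time_s: 11.9
eef_pos: [0.5299, 0.0477, 0.0918]
tcp_rot: [-0.0, -0.0, 1.0, 0.0]
ft_force: [-0.2, -0.9, -0.3]
grip_width: 0.0124
finger_force: 49.4
```

>>> step_arm(
  steps=[
    {"dp":[0,0,2],"roll":0,"gripper":0},
    {"dp":[0,0,2],"roll":0,"gripper":0},
    {"dp":[0,0,2],"roll":0,"gripper":0},
    {"dp":[0,0,2],"roll":0,"gripper":0},
    {"dp":[0,0,0],"roll":0,"gripper":0},
  ],
)

```text
time_s: 12.4
eef_pos: [0.5302, 0.0477, 0.0853]
tcp_rot: [0.0, -0.0, 1.0, -0.0]
ft_force: [-4.5, -0.6, 7.1]
grip_width: 0.0122
finger_force: 50.3
```

>>> step_arm(
  steps=[
    {"dp":[0.5,0,2],"roll":0,"gripper":0},
    {"dp":[0,0,2],"roll":0,"gripper":0},
    {"dp":[0,0,1],"roll":0,"gripper":0},
    {"dp":[0,0,0],"roll":0,"gripper":0},
  ],
)

```text
time_s: 12.8
eef_pos: [0.5301, 0.0477, 0.0805]
tcp_rot: [0.001, -0.0, 1.0, -0.0]
ft_force: [-3.1, -1.7, 7.6]
grip_width: 0.0122
finger_force: 50.3
```

>>> step_arm(
  steps=[
    {"dp":[0.5,0,1],"roll":0,"gripper":0},
    {"dp":[0,0,1],"roll":0,"gripper":0},
    {"dp":[0,0,0],"roll":0,"gripper":0},
  ],
)

```text
time_s: 13.1
eef_pos: [0.5301, 0.0477, 0.0801]
tcp_rot: [0.002, -0.0, 1.0, -0.0]
ft_force: [-7.2, -1.7, 18.4]
grip_width: 0.0123
finger_force: 51.7
```

>>> step_arm(
  steps=[
    {"dp":[0.5,0,0.7],"roll":0,"gripper":0},
    {"dp":[0,0,0],"roll":0,"gripper":0},
  ],
)

```text
time_s: 13.3
eef_pos: [0.5301, 0.0476, 0.0801]
tcp_rot: [0.002, -0.0, 1.0, -0.0]
ft_force: [-7.4, -0.8, 22.3]
grip_width: 0.0125
finger_force: 52.0
```

>>> step_arm(
  steps=[
    {"dp":[0,0,-1.2],"roll":0,"gripper":0},
    {"dp":[0,0,0],"roll":0,"gripper":35},
    {"dp":[0,0,0],"roll":0,"gripper":35},
    {"dp":[0,0,0],"roll":0,"gripper":35},
  ],
)

```text
time_s: 13.7
eef_pos: [0.5288, 0.0479, 0.0775]
tcp_rot: [0.0, -0.0, 1.0, 0.0]
ft_force: [0.3, -0.3, -0.6]
grip_width: 0.0294
finger_force: 0.0
```

>>> step_arm(
  steps=[
    {"dp":[0,0,-15],"roll":0,"gripper":35},
    {"dp":[0,0,-30],"roll":0,"gripper":35},
    {"dp":[0,0,-35],"roll":0,"gripper":35},
    {"dp":[0,0,-35],"roll":0,"gripper":35},
    {"dp":[0,0,-35],"roll":0,"gripper":35},
  ],
)

```text
time_s: 14.2
eef_pos: [0.5285, 0.0478, 0.2287]
tcp_rot: [-0.0, -0.0, 1.0, 0.0]
ft_force: [0.2, -0.5, 0.2]
grip_width: 0.0301
finger_force: 0.0
```

```bash
python3 - <<'E'
from h import *
o=manip.get_obs();c=manip.calibration("wrist");im=manip.camera("wrist");s=manip.camera("scene")
print(o["eef_pos"],o["grip_width"])
f=lambda im,x,y,w,h:cv2.resize(im[y:y+h,x:x+w],(400,300),interpolation=cv2.INTER_CUBIC)
x,y=map(int,proj(c,(.528,.0475,.066)));print(x-60,y-45)
cv2.imwrite("pics/m5.png",np.hstack([f(im,x-60,y-45,120,90),f(s,300,130,120,90)]))
e=manip.calibration("scene")
for z in(.07,.108):print(z,proj(c,(.528,.0475,z)),proj(e,(.528,.0475,z)))
E
```

```text
[0.5284967  0.04782751 0.22869034] 0.03009458782571611
256 144
0.07 (np.float64(316.9241196776513), np.float64(190.72151309321097)) (np.float64(356.7480276753241), np.float64(168.93520328185272))
0.108 (np.float64(316.8051915605798), np.float64(202.34901842078298)) (np.float64(357.45970123841346), np.float64(156.30392656500328))
```

View pics/m5.png

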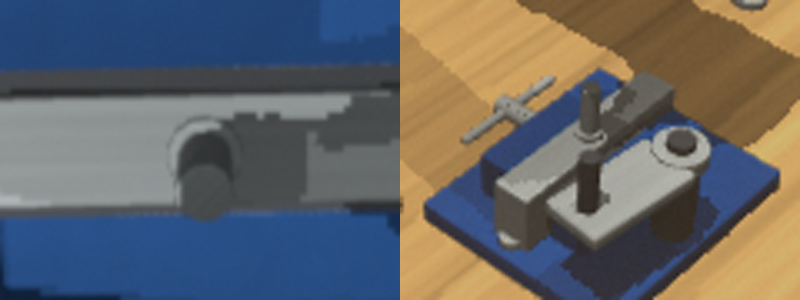

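The gauge stands upright in the bar: its handle top is at image (318,202), against (317,202) predicted for full depth. The hold-down arm is well aside and the gripper is clear, so I hand in.

```bash
python3 -c "
from rig import manip
print(manip.finish_job())"
```

```text
the job is handed in; nothing more can be done
None
```

The job is handed in, with no verdict returned: the hold-down arm is swung about 85–90° aside, the round gauge is pressed home and released in the bar's hole, and the square gauge was not touched.

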